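Idle the mixer, then take the paint tin off it

TASK

The paint is mixed. First swing the speed lever on the control box until it lies in line with the small pointer beneath it, which marks idle, and let go of it; do not move the pointer. Then lift the paint tin off the mixing plate by its handle and set it down gently, upright and flat, in the drip tray, leaving the lever at idle and the other things on the table where they are.

Things in the scene. Friction and masses are not known exactly. Their poses are not given: they have to be found in the camera images.
- control: control box: fixed flat grey steel box 170 (x) x 190 (y) x 45 mm high, origin under its centre. On its top, a lever and a pointer turn about one vertical axis 60 mm from the centre towards the box's -x. Stands in any of three places (with the mixing plate and the tray in the other two), turned up to 0.25 rad
- lever_hinge (a point): on that vertical axis, at the lever arm's top face, 68 mm above the table; turns with the box (its x axis is the box's x)
- lever (a joint): angle of the speed lever (rad) about the vertical axis, positive anticlockwise seen from above; at 0 it points along the box's +x. Stops at -0.75 and 0.75. Starts near the positive end. Stiff with friction (about 2 N at the grip), stays where it is left
- lever_grip (a point): middle of the lever's grip: an upright black round post, 24 mm across, 47 mm tall (from 68 to 115 mm above the table), 100 mm from the axis at the end of the flat steel arm (16 mm wide, arm's underside 59 mm above the table). The point is 96 mm above the table; its x axis points from the axis along the lever
- pointer (a joint): angle of the idle pointer (rad), same axis, zero and sign as the lever, so the lever is in line when both joints read the same; differs each time; held by friction, not to be moved
- pointer_tip (a point): outer end of the pointer: a narrow bare aluminium bar (8 mm wide) lying on the box's top below the lever arm, reaching 132 mm from the axis, so that it shows beyond the lever, with a small upright fin (22 mm long, 5 mm thick, top 61 mm above the table) at the outer end. The point is 130 mm from the axis, 60 mm above the table; its x axis points along the pointer
- plate: mixing plate: fixed grey base 160 x 160 mm with a round steel disc 152 mm across on it, disc top 45 mm above the table; four upright pins 10 mm thick rise 12 mm above the disc on a circle of 70 mm radius round the tin. Origin under its centre, on the table
- tin: paint tin, bare metal with a paper band, 110 mm across, 122 mm high, 0.45 to 0.85 kg, standing in the middle of the mixing plate. Origin at the centre of its underside, z up. A rigid handle arches over it, along the tin's y: a black grip bar 16 mm thick (x), 66 mm long (y), 18 mm high, its middle 185 mm above the origin and 63 mm above the lid; wire ends 126 mm apart over all
- tray: drip tray: fixed open grey plastic tray, 180 x 180 mm outside, 18 mm high, walls and floor 5 mm thick. Origin under its centre, on the table
- tray_in (a point): centre of the tray's inner floor, 5 mm above the table; inner floor 170 x 170 mm
- chisel: bystander, loose, leave alone: wood chisel lying flat, 200 mm long
- driver: bystander, loose, leave alone: screwdriver lying flat, 200 mm long
- spray: bystander, loose, leave alone: plain white plastic bottle with black cap, 64 mm across, 170 mm high
- small_tin: bystander, loose, leave alone: low aluminium tin without a handle, 90 mm across, 90 mm high
- sanding_block: bystander, loose, leave alone: sanding block of light wood, 70 x 120 x 40 mm
- brush: bystander, loose, leave alone: paint brush lying flat, 200 mm long
Things that resemble listed ones, but are neither listed nor needed, are in the scene too. Leave any pink or purple look-alike of the tin alone.

How it is judged:
By the outcome, as a careful person would: the job done as asked, in the order asked, and still so for the second after the job is handed in, with the robot touching nothing.
It also fails if it takes over 64 s, if anything falls off the work surface, if the arm or the gripper's body presses on something with over 40 N, if the wrist force passes 120 N, or if a joint passes its speed limit or range.

ROBOT

A 7-joint arm with a two-finger parallel gripper is mounted at the origin on the work surface. World frame = base frame: x ahead of the robot, y to its left, z up, the work surface at z = 0. Lengths are in m, angles in rad, forces in N, time in s.
With the tool pointing down it reaches from about 0.425 to 0.95 m from the base axis. Payload 4.7 kg.
Tool frame: the origin (TCP) lies between the finger pads; the fingertips stand 25 mm ahead of it and the grasp point (between the pads) lies 6 mm ahead of it; z points along the fingers, y is the line along which they close (so a half turn about z gives the same grasp; the last joint's range is limited). The gripper opens to 85 mm and grips with 20 to 120 N. Pads are 22 mm wide; open, the fingers measure 114 mm over their backs; the gripper's body (76 mm by 85 mm) begins 54 mm behind the grasp point. The pads swing forward as they close: fully open they stand 13 mm farther back than shut.
Start: joints at [-1.151, 0.469, -0.049, 1.532, 0.024, 1.141, -0.082], TCP at [0.293, 0.608, 0.256] pointing down, gripper open.
Joint ranges: [-2.59, 2.59], [-0.33, 1.99], [-1.39, 1.29], [0.1, 2.45], [-1.04, 4.18], [0.21, 1.99], [-2.66, 2.66]. Speed limits (rad/s): [2.57, 2.57, 3.14, 3.14, 3.14, 3.14, 3.14].

INTERFACE

Orientations are given as a unit quaternion [x, y, z, w].
In Python, from workcell import state, camera, bot gives the robot as it stands. The module is installed in compiled form; this text tells all that it offers.
- The arm moves only by the shell command python3 -m crank 'ROWS' [FORCE]. ROWS is JSON, a list of rows, each a list of 3 entries, a list of its own where there are three numbers: the finger opening in mm, from 0 to 85.4, then the shift along the tool's x, y, z scaled (see below), then the turn about the tool's z scaled (see below). A call has 1 to 12 rows; each row shifts and turns the commanded pose from where the row before left it, along the tool's axes as they then stand; what a row does not reach is not made up. The controller multiplies each number of a shift by 0.25 m and each number of a turn by 120 degrees. A row lasts 1/8 s, in which the tool goes at most 62.5 mm and 10.7 degrees, less where a joint would pass 70% of its speed; a pose out of reach is approached as far as the arm can. A call with a number of a shift or a turn outside -1 to 1 is refused whole. A call with a gripper value outside its range is refused whole. The fingers move at their own pace and stop on an object; FORCE is the grip in N (left out, the last holds). Time passes only in rows, so rows that do not move let the fingers close. It gives the time, the measured TCP pose, the force, the opening and the grip force at its end, in the units of the state.
- state(): the state, without advancing time (a new reading comes with each control period).
- camera(name): name is "side" or "top" or "wrist"; returns a dict with "image" (480x640x3 uint8, blue, green, red), "K" (3x3 intrinsics, pixels), "R" (3x3) and "t" (3): a world point X has camera coordinates R X + t. Camera axes: x right, y down, z forward; pixel columns grow to the right and rows downward; lengths in m; the calibration is good to about 2 mm. The wrist camera is an equidistant fisheye: a pixel r from the principal point sees the ray r / f radians off the axis. A picture is of the moment at which its call begins. There is no depth.
- bot.job_done(): hands the job in; it is judged then, once.
The state is a dict: "time_s": time; "joint_positions": joint angles; "dq": joint speeds; "tau": joint torques, N m; "eef_pos": TCP position; "tcp_rot": TCP orientation; "force": force on the tool from outside, world axes, zero at the start; "moment": the same for the moment, N m; "finger_gap": finger opening in m; "grasp_force": force on a finger pad.
Only numpy, scipy, OpenCV 4.12 (cv2) and the standard library are available. Lean on these libraries where they do the work, as an engineer would, in place of code of your own. Each camera call takes 0.05 s, during which the arm holds its last target. There are 200 camera calls.

## Working session

There is one attempt and no reset: what is moved stays moved. The work goes in short steps, Python scripts to look and compute and a shell command to move; the robot and the scene stay as the last step left them, time stands still between calls to the robot, and variables do not carry over. Pictures are saved under pics/ and viewed, at most 13 in all, crops included, and the job is handed in when it is done.

```bash
mkdir -p pics; python3 - <<'E'
from workcell import state,camera
import cv2,numpy as np
s=state();print(s['time_s'],s['eef_pos'],s['tcp_rot'],s['finger_gap'],s['force'])
for n in('top','side'):
    c=camera(n);cv2.imwrite(f'pics/{n}0.png',c['image']);np.savez(f'{n}0.npz',**c)
    print(n,c['K'].tolist(),(-c['R'].T@c['t']).round(3),c['R'].round(2).tolist())
E
```

```text
0.0 [0.29266686 0.60766828 0.25525495] [ 2.22523898e-01  9.74926747e-01 -9.64305069e-04 -1.49332765e-04] 0.08530769626712277 [-0.20865221 -0.89567096 -0.05522503]
top [[609.5612727564427, 0.0, 328.85321855051313], [0.0, 609.5612727564427, 245.95020599967776], [0.0, 0.0, 1.0]] [0.208 0.056 1.709] [[-0.07, -1.0, -0.0], [-0.97, 0.07, -0.22], [0.22, -0.01, -0.98]]
side [[549.1884439603724, 0.0, 321.20655092220284], [0.0, 549.1884439603724, 240.193036412105], [0.0, 0.0, 1.0]] [ 0.377 -0.869  0.823] [[0.98, -0.18, -0.01], [-0.12, -0.61, -0.78], [0.14, 0.77, -0.62]]
```

View pics/top0.png

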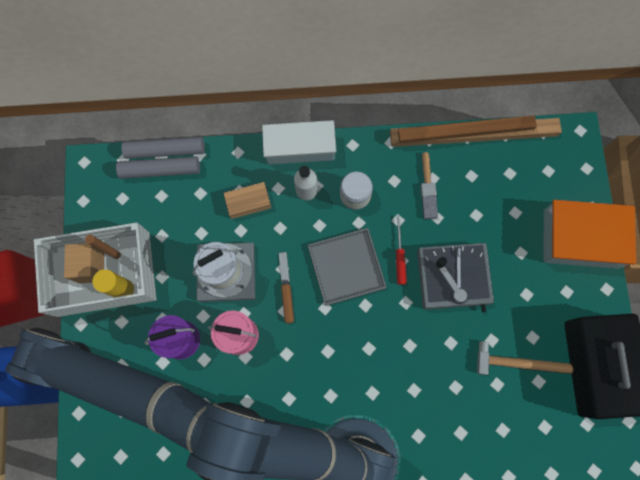

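View pics/side0.png

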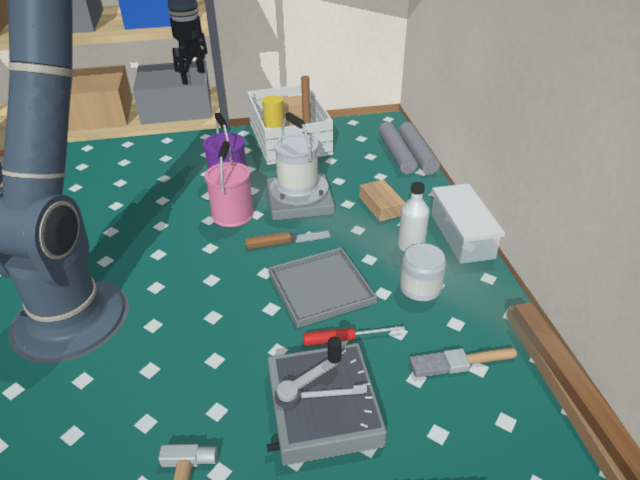

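The top view shows the control box at (456,275), with the hub near (460,296), the black lever grip near (441,262) and the pointer ending near (459,250). The tray is at (347,267). There are three tin candidates: bare metal with a paper band on the plate (217,265), pink (235,332) and purple (172,337). Only the first is bare metal on the mixing plate. I'll confirm it in an enlarged crop.

```bash
python3 - <<'E'
import cv2,numpy as np
t=cv2.imread('pics/top0.png');s=cv2.imread('pics/side0.png')
f=lambda im,x,y,w,h:cv2.resize(im[y:y+h,x:x+w],(400,300),interpolation=cv2.INTER_CUBIC)
a=np.vstack([np.hstack([f(t,410,235,100,75),f(s,260,335,140,105)]),np.hstack([f(t,180,232,100,75),f(s,240,100,120,90)])])
cv2.imwrite('pics/crop0.png',a)
E
```

```text
(no output)
```

View pics/crop0.png

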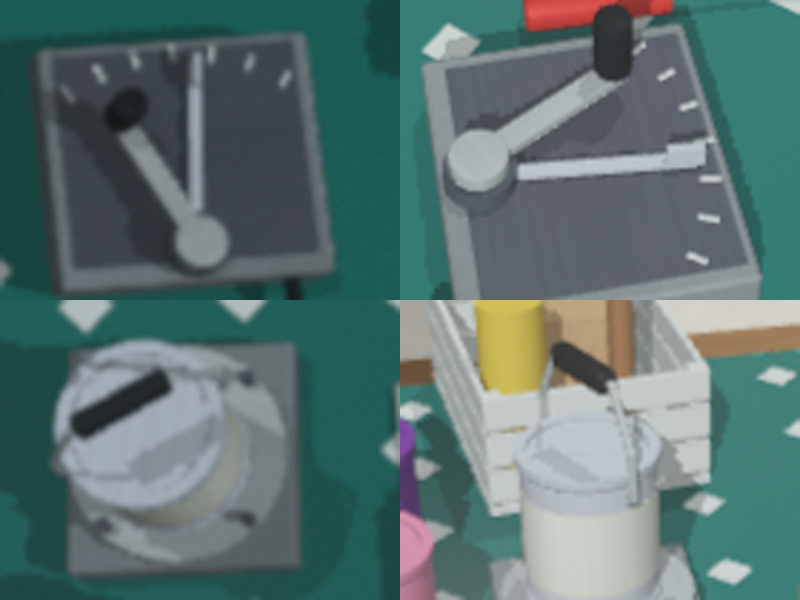

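The crops confirm the target tin: bare metal, paper band, black grip bar, on the pinned plate. In the control-box crop the pointer runs from the hub (460,295) to its fin near (459,250), and the lever grip top is near (441,262).

```bash
cat > h.py <<'E'
import numpy as np,cv2
def ld(n):return dict(np.load(n+'.npz'))
def ray(c,p):
    d=c['R'].T@np.linalg.inv(c['K'])@np.array([p[0],p[1],1.]);return -c['R'].T@c['t'],d/np.linalg.norm(d)
def plane(c,p,z):
    o,d=ray(c,p);return o+d*(z-o[2])/d[2]
def tri(c1,p1,c2,p2):
    o,d=ray(c1,p1);q,e=ray(c2,p2)
    a=np.linalg.lstsq(np.c_[d,-e],q-o,rcond=None)[0];A=o+a[0]*d;B=q+a[1]*e
    return (A+B)/2,np.linalg.norm(A-B)
def blobs(im,roi,fn):
    x,y,w,h=roi;m=fn(im[y:y+h,x:x+w].astype(int)).astype(np.uint8)
    n,l,st,ce=cv2.connectedComponentsWithStats(m)
    i=1+np.argmax(st[1:,4]);pts=np.argwhere(l==i)[:,::-1]+[x,y]
    return pts.astype(np.float32)
E
python3 - <<'E'
from h import *
T=ld('top0');S=ld('side0');r=lambda v:np.round(v,4)
blk=lambda a:a.max(2)<45
C=lambda x,y:(410+x/4-.375,235+y/4-.375)
cor=[plane(T,C(*p),.045)[:2] for p in[(38,50),(303,35),(333,272),(60,292)]]
cor=np.array(cor);ce=cor.mean(0);print('box',r(cor),ce)
xd=(cor[0]+cor[1]-cor[2]-cor[3]);print('sizes',[r(np.linalg.norm(cor[i]-cor[i-1])) for i in range(4)])
yd=cor[0]+cor[3]-cor[1]-cor[2];yaws=np.arctan2(xd[1],xd[0]),np.arctan2(-yd[0],yd[1]);print('yaw',yaws);yaw=np.mean(yaws)
hx=ce-.06*np.array([np.cos(yaw),np.sin(yaw)]);print('hinge',hx, 'cap z.070',plane(T,C(202,242),.072))
# pointer bar
im=T['image'];p=blobs(im,(452,246,16,40),lambda a:a.min(2)>125);print(len(p),p.min(0),p.max(0))
q=np.array([plane(T,u,.048)[:2] for u in p if u[1]>258]);
l=cv2.fitLine(q.astype(np.float32),2,0,.01,.01).ravel();d=l[:2]*np.sign(l[0]);print('ptr dir',np.arctan2(d[1],d[0]),'hinge offset from line',d[0]*(hx-l[2:])[1]-d[1]*(hx-l[2:])[0])
tip=plane(T,C(197,57),.061);print('tip',r(tip),np.hypot(*(tip[:2]-hx)),np.arctan2(*(tip[:2]-hx)[::-1]))
g=blobs(im,(430,250,25,20),blk);s=blobs(S['image'],(322,332,25,35),blk);print('grip blobs',len(g),g.mean(0),len(s),s.mean(0))
G,e=tri(T,g.mean(0),S,s.mean(0));print('grip',r(G),e,np.hypot(*(G[:2]-hx)),np.arctan2(*(G[:2]-hx)[::-1]))
# tin bar
b=blobs(im,(190,245,45,30),blk);s=blobs(S['image'],(280,108,35,25),blk)
print('bar',len(b),b.mean(0),len(s),s.mean(0));B,e=tri(T,b.mean(0),S,s.mean(0));print(r(B),e)
q=np.array([plane(T,u,.236)[:2] for u in b]);l=cv2.minAreaRect(q.astype(np.float32));print(l);l=cv2.fitLine(q.astype(np.float32),2,0,.01,.01).ravel();print('bar ang',np.arctan2(l[1],l[0]),q.mean(0))
# plate, tray via corners
D=lambda x,y:(180+x/4-.375,232+y/4-.375)
pc=np.array([plane(T,D(*p),.03)[:2] for p in[(68,347),(298,343),(299,568),(68,574)]]-np.array(0) if 0 else [plane(T,D(x,y-300),.03)[:2] for x,y in[(68,347),(298,343),(299,568),(68,574)]]);print('plate',pc.mean(0),[r(np.linalg.norm(pc[i]-pc[i-1])) for i in range(4)])
tc=np.array([plane(T,p,.018)[:2] for p in[(308,245),(371,230),(386,287),(321,304)]]);print('tray',tc.mean(0),[r(np.linalg.norm(tc[i]-tc[i-1])) for i in range(4)])
ts=np.array([plane(S,p,.018)[:2] for p in[(268,283),(340,250),(376,292),(301,321)]]);print('tray side',ts.mean(0))
E
```

```text
box [[ 0.5549 -0.217 ]
 [ 0.5531 -0.403 ]
 [ 0.3864 -0.4031]
 [ 0.3853 -0.2153]] [ 0.46992804 -0.30959633]
sizes [np.float64(0.1696), np.float64(0.1859), np.float64(0.1667), np.float64(0.1878)]
yaw (np.float64(-0.004768542550548198), np.float64(-0.0019023047535374272))
hinge [ 0.40992837 -0.30939621] cap z.070 [ 0.40964964 -0.3099675   0.072     ]
58 [458. 257.] [459. 285.]
ptr dir -0.11309575 hinge offset from line 0.0011305608278688603
tip [ 0.5392 -0.3236  0.061 ] 0.13007807470050928 -0.10914093629003935Traceback (most recent call last):
  File "<stdin>", line 15, in <module>
  File "h.py", line 14, in blobs
    i=1+np.argmax(st[1:,4]);pts=np.argwhere(l==i)[:,::-1]+[x,y]
        ~~~~~~~~~^^^^^^^^^^
    return _wrapfunc(a, 'argmax', axis=axis, out=out, **kwds)
    return bound(*args, **kwds)
ValueError: attempt to get argmax of an empty sequence
```

```bash
python3 - <<'E'
from h import *
T=ld('top0');S=ld('side0');r=lambda v:np.round(v,4);im=T['image']
print(im[262,436:448].max(1),im[345,325:346].max if 0 else S['image'][348,325:346].max(1),im[258,200:220].max(1))
hx=np.array([.4099,-.3095])
def bl(im,roi,t):return blobs(im,roi,lambda a:a.max(2)<t)
try:
  g=bl(im,(432,252,20,18),58);s=bl(S['image'],(322,332,25,35),58);print('grip',len(g),g.mean(0),g.min(0),g.max(0),len(s),s.mean(0),s.min(0),s.max(0))
  G,e=tri(T,g.mean(0),S,s.mean(0));print(r(G),e,np.hypot(*(G[:2]-hx)),np.arctan2(*(G[:2]-hx)[::-1]))
except Exception as e:print(e)
b=bl(im,(190,245,45,30),58);s=bl(S['image'],(280,108,35,25),58)
print('bar',len(b),b.mean(0),b.min(0),b.max(0),len(s),s.mean(0),s.min(0),s.max(0));B,e=tri(T,b.mean(0),S,s.mean(0));print(r(B),e)
q=np.array([plane(T,u,.236)[:2] for u in b]).astype(np.float32);print(cv2.minAreaRect(q));l=cv2.fitLine(q,2,0,.01,.01).ravel();print('bar ang',np.arctan2(l[1],l[0]),q.mean(0))
D=lambda x,y:(180+x/4-.375,232+(y-300)/4-.375)
pc=np.array([plane(T,D(x,y),.03)[:2] for x,y in[(68,347),(298,343),(299,568),(68,574)]]);print('plate',pc.mean(0),[r(np.linalg.norm(pc[i]-pc[i-1])) for i in range(4)])
tc=np.array([plane(T,p,.018)[:2] for p in[(308,245),(371,230),(386,287),(321,304)]]);print('tray',tc.mean(0),[r(np.linalg.norm(tc[i]-tc[i-1])) for i in range(4)])
ts=np.array([plane(S,p,.018)[:2] for p in[(268,283),(340,250),(376,292),(301,321)]]);print('tray side',ts.mean(0))
from scipy.spatial.transform import Rotation as R
from workcell import state
print(R.from_quat(state()['tcp_rot']).as_matrix().round(3))
E
```

```text
[43 28 28 31 34 37 37 34 37 37 46 65] [118 120 101  47  50  48  50  50  54  51  53  52  51  49  48  51  77 103
  98 104 122] [159 137 106  71  53  42  43  43  42  44  43  41  40  39  47  80 122 147
 167 178]
grip 125 [439.176 263.152] [432. 257.] [446. 269.] 277 [333.77618 349.8592 ] [328. 337.] [340. 362.]
[ 0.5007 -0.2599  0.0872] 0.004800393741438817 0.10340864039000718 0.49979615477911987
bar 136 [209.69853 257.66913] [198. 250.] [221. 265.] 24 [290.25     119.541664] [286. 116.] [296. 124.]
[0.5205 0.3324 0.2333] 0.006837952812857713
((0.5233746767044067, 0.3320229649543762), (0.013598306104540825, 0.062169939279556274), 26.236032485961914)
bar ang -1.1206183 [0.5234113 0.3319569]
plate [0.52696235 0.32759722] [np.float64(0.1612), np.float64(0.1625), np.float64(0.1598), np.float64(0.1599)]
tray [ 0.51958475 -0.01173914] [np.float64(0.1724), np.float64(0.185), np.float64(0.1691), np.float64(0.188)]
tray side [ 0.52495043 -0.02352485]
[[-0.901  0.434 -0.001]
 [ 0.434  0.901 -0.002]
 [-0.    -0.002 -1.   ]]
```

```bash
python3 -m crank '[[85,[-0.18,-0.072,-0.042],0],[85,[-0.18,-0.072,-0.042],0],[85,[-0.18,-0.072,-0.042],0],[85,[-0.18,-0.072,-0.042],0],[85,[-0.18,-0.072,-0.042],0],[85,[-0.18,-0.072,-0.042],0],[85,[-0.18,-0.072,-0.042],0],[85,[-0.18,-0.072,-0.042],0],[85,[-0.18,-0.072,-0.042],0],[85,[-0.18,-0.072,-0.042],0],[85,[0,0,0],0]]'
python3 -m crank '[[85,[-0.044,-0.193,0.022],0],[85,[-0.044,-0.193,0.022],0],[85,[-0.044,-0.193,0.022],0],[85,[-0.044,-0.193,0.022],0],[85,[-0.044,-0.193,0.022],0],[85,[-0.044,-0.193,0.022],0],[85,[-0.044,-0.193,0.022],0],[85,[-0.044,-0.193,0.022],0],[85,[-0.044,-0.193,0.022],0],[85,[-0.044,-0.193,0.022],0],[85,[-0.044,-0.193,0.022],0],[85,[0,0,0],0]]'
python3 -m crank '[[85,[0,0,0],0.085],[85,[0,0,0],0.085],[85,[0,0,0],0.085],[85,[0,0,0],0.085],[85,[0,0,0],0.085],[85,[0,0,0],0.085],[85,[0,0,0],0.085],[85,[0,0,0],0.085],[85,[0,0,0],0.085],[85,[0,0,0],0.085],[85,[0,0,0],0.085],[85,[0,0,0],0.085]]'
python3 - <<'E'
from workcell import state,camera
import cv2,numpy as np
from scipy.spatial.transform import Rotation as R
s=state();print(s['time_s'],s['eef_pos'],s['joint_positions'],R.from_quat(s['tcp_rot']).as_matrix().round(3).tolist())
for n in('wrist','top','side'):
    c=camera(n);cv2.imwrite(f'pics/{n}1.png',c['image']);np.savez(f'{n}1.npz',**c)
c=np.load('wrist1.npz');print(c['K'].tolist(),(-c['R'].T@c['t']).round(3),c['R'].round(2).tolist())
E
```

```text
time_s: 1.48
eef_pos: [0.6233, 0.2452, 0.3615]
tcp_rot: [0.227, 0.974, -0.001, 0.001]
force: [-0.2, 0.3, -0.3]
finger_gap: 0.0849
grasp_force: 0.0
time_s: 2.98
eef_pos: [0.4966, -0.2835, 0.3]
tcp_rot: [0.226, 0.974, -0.001, -0.001]
force: [-0.5, 0.8, 0.4]
finger_gap: 0.0852
grasp_force: 0.0
time_s: 4.47
eef_pos: [0.4996, -0.2776, 0.3003]
tcp_rot: [0.962, 0.273, 0.0, -0.001]
force: [-0.1, -0.6, -0.7]
finger_gap: 0.0848
grasp_force: 0.0
4.475 [ 0.49962573 -0.27762309  0.30027098] [-0.15626125  0.31350183  0.75666174  1.76130334 -0.23434718  1.16028625
 -0.34642387] [[0.851, 0.526, -0.0], [0.526, -0.851, 0.002], [0.001, -0.002, -1.0]]
[[371.64829954431775, 0.0, 319.70950440941886], [0.0, 371.64829954431775, 244.88368285823546], [0.0, 0.0, 1.0]] [ 0.562 -0.239  0.419] [[0.53, -0.85, -0.0], [-0.81, -0.5, 0.29], [-0.24, -0.15, -0.96]]
```

View pics/wrist1.png

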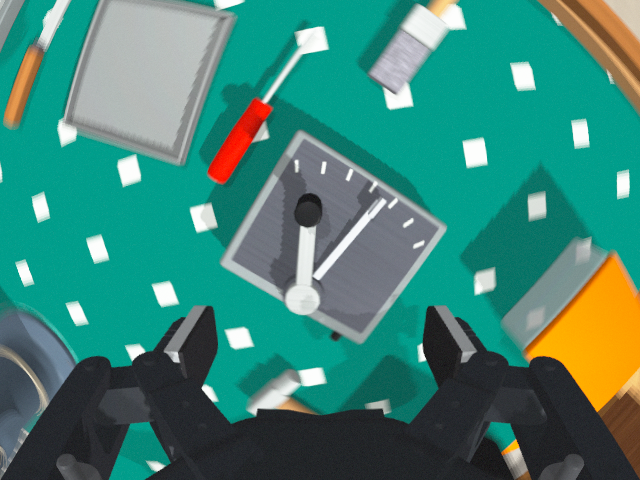

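The wrist picture shows the grip post at (308,208), the hub cap at (303,299), and the pointer running from (317,277) to its fin at (380,205). It also shows the tray corners.

```bash
cat >> h.py <<'E'
def wray(c,p):
    K=c['K'];v=(np.array(p,float)-K[:2,2])/K[0,0];th=np.linalg.norm(v)
    d=np.r_[np.sin(th)*v/th,np.cos(th)];return -c['R'].T@c['t'],c['R'].T@d
def wplane(c,p,z):
    o,d=wray(c,p);return (o+d*(z-o[2])/d[2])[:2]
ang=lambda v:np.arctan2(v[1],v[0])
E
python3 - <<'E'
from h import *
W=ld('wrist1');im=W['image'];r=lambda v:np.round(v,4)
cor=np.array([wplane(W,p,.045) for p in[(302,131),(446,227),(362,342),(222,263)]])
ce=cor.mean(0);xd=cor[0]+cor[1]-cor[2]-cor[3];yaw=ang(xd);hx=ce-.06*np.array([np.cos(yaw),np.sin(yaw)])
print('box',r(ce),[r(np.linalg.norm(cor[i]-cor[i-1])) for i in range(4)],'yaw',yaw,'hinge',r(hx))
for z in(.068,.072,.076):print('cap',z,r(wplane(W,(303,298),z)))
p=blobs(im,(310,190,85,95),lambda a:a.min(2)>150);print(len(p),p.min(0),p.max(0))
q=np.array([wplane(W,u,.048) for u in p if u[1]>222]).astype(np.float32)
l=cv2.fitLine(q,2,0,.01,.01).ravel();d=l[:2]*np.sign(l[0]);w=hx-l[2:];print('ptr line',ang(d),'off',d[0]*w[1]-d[1]*w[0])
f=p[p[:,1]<212];print('fin',f.mean(0),[ (r(t),ang(t-hx),np.hypot(*(t-hx))) for t in[wplane(W,f.mean(0),.06)]])
g=blobs(im,(290,188,36,45),lambda a:a.max(2)<50);print('grip',len(g),g.mean(0),g.min(0),g.max(0))
(c,rad)=cv2.minEnclosingCircle(g[g[:,1]<g[:,1].min()+24]);
for P,z in((g.mean(0),.0915),(c,.115)):
  t=wplane(W,P,z);print(c,rad,r(t),ang(t-hx),np.hypot(*(t-hx)))
a=blobs(im,(296,225,25,62),lambda a:a.min(2)>130);q=np.array([wplane(W,u,.068) for u in a]).astype(np.float32);l=cv2.fitLine(q,2,0,.01,.01).ravel();d=l[:2]*np.sign(l[0]);w=hx-l[2:];print('arm',len(a),ang(d),'off',d[0]*w[1]-d[1]*w[0])
E
```

```text
box [ 0.4742 -0.3111] [np.float64(0.1647), np.float64(0.1819), np.float64(0.1637), np.float64(0.1846)] yaw -0.010630863127465374 hinge [ 0.4142 -0.3105]
cap 0.068 [ 0.4144 -0.3097]
cap 0.072 [ 0.416  -0.3089]
cap 0.076 [ 0.4177 -0.3081]
1150 [310. 198.] [386. 284.]
ptr line -0.22338024 off -0.011731137973263575
fin [377.07333 205.36667] [(array([ 0.5348, -0.3223]), np.float64(-0.09766855050355613), np.float64(0.12115099193508692))]
grip 397 [306.9345  208.29723] [295. 194.] [321. 226.]
(307.0952453613281, 207.90475463867188) 15.133456230163574 [ 0.5015 -0.2629] 0.49931180125964386 0.09942634542417725
(307.0952453613281, 207.90475463867188) 15.133456230163574 [ 0.5062 -0.2611] 0.49242412475889297 0.1043906606017333
arm 1074 0.5199286 off 0.0018856018239609938
```

```bash
python3 - <<'E'
from h import *
W=ld('wrist1');im=W['image'];hx=np.array([.4125,-.310])
m=np.zeros(im.shape[:2],np.uint8);cv2.line(m,(324,270),(372,214),1,15)
b=(im.min(2)>150)&(m>0);p=np.argwhere(b)[:,::-1]
q=np.array([wplane(W,u,.048) for u in p]).astype(np.float32)
l=cv2.fitLine(q,cv2.DIST_HUBER,0,.001,.001).ravel();d=l[:2]*np.sign(l[0]);w=hx-l[2:];print(len(p),ang(d),'off',d[0]*w[1]-d[1]*w[0])
for u in[(381,201),(375,208),(320,274)]:t=wplane(W,u,.06 if u[1]<250 else .048);print(t,ang(t-hx),np.hypot(*(t-hx)))
T=ld('top1');
E
```

```text
778 -0.121097684 off -6.6198977286564126e-06
[ 0.54054947 -0.32317323] -0.10251547403032836 0.12872529110412537
[ 0.5314651  -0.32199331] -0.10047423718660084 0.1195681204666801
[ 0.43982187 -0.31469946] -0.17033670775343962 0.02772308162789566
```

```bash
python3 -m crank '[[85,[0.035,-0.054,0],0],[85,[0,0,0.14],0],[85,[0,0,0.14],0],[85,[0,0,0.14],0],[85,[0,0,0.14],0],[85,[0,0,0.14],0],[85,[0,0,0.09],0],[85,[0,0,0],0],[85,[0,0,0],0]]' 30
python3 -m crank '[[50,[0,0,0],0],[50,[0,0,0],0],[35,[0,0,0],0],[35,[0,0,0],0]]'
python3 - <<'E'
from workcell import state,camera
import cv2,numpy as np
s=state();print(s['eef_pos'],s['force'],s['finger_gap'])
for n in ('wrist',):
    c=camera(n);cv2.imwrite('pics/wrist2.png',c['image']);np.savez('wrist2.npz',**c)
E
```

```text
time_s: 5.75
eef_pos: [0.5, -0.2635, 0.1042]
tcp_rot: [0.961, 0.275, 0.001, 0.0]
force: [-0.1, -0.3, -0.2]
finger_gap: 0.0853
grasp_force: 0.0
time_s: 6.25
eef_pos: [0.4993, -0.2638, 0.1034]
tcp_rot: [0.962, 0.275, 0.0, -0.0]
force: [0.5, -0.4, 0.5]
finger_gap: 0.0347
grasp_force: 0.0
[ 0.49925107 -0.263813    0.1033954 ] [ 0.47700976 -0.36926326  0.51784556] 0.03470396108179364
```

View pics/wrist2.png

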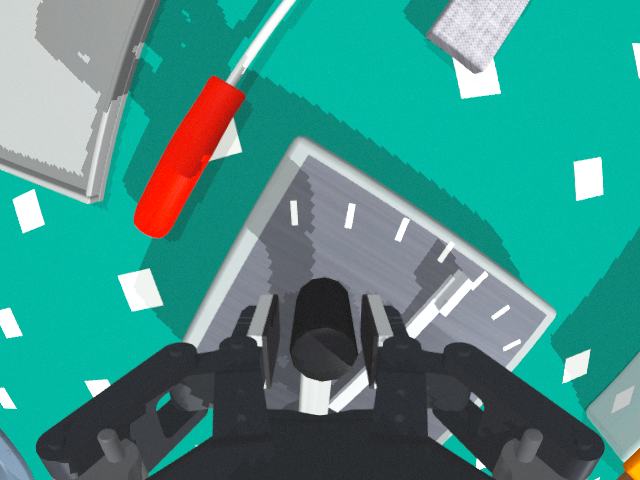

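The post stands between the pads at about (324,330). I'll close on it and swing the lever along its arc.

```bash
python3 -m crank '[[15,[0,0,0],0],[15,[0,0,0],0],[15,[0,0,0],0],[15,[0,0,0],0]]' 30
python3 -m crank '[[15,[-0.005,0.04,0],0.048],[15,[-0.005,0.04,0],0.048],[15,[-0.005,0.04,0],0.048],[15,[-0.005,0.04,0],0.048],[15,[-0.005,0.04,0],0.048],[15,[0,0,0],0],[15,[0,0,0],0]]'
python3 - <<'E'
from workcell import state,camera
from h import *
s=state();t=s['eef_pos']-np.array([.411,-.310,0]);print(s['eef_pos'],s['force'],s['finger_gap'],s['grasp_force'],ang(t),np.hypot(*t[:2]))
for n in('wrist','top'):
    c=camera(n);cv2.imwrite(f'pics/{n}3.png',c['image']);np.savez(n+'3.npz',**c)
E
```

```text
time_s: 6.8
eef_pos: [0.4994, -0.264, 0.1034]
tcp_rot: [0.962, 0.275, 0.0, 0.0]
force: [0.1, 0.6, 1.8]
finger_gap: 0.0232
grasp_force: 29.3
time_s: 7.68
eef_pos: [0.5111, -0.3122, 0.1034]
tcp_rot: [1.0, 0.028, 0.0, 0.0]
force: [1.3, -0.4, 1.7]
finger_gap: 0.0232
grasp_force: 29.7
[ 0.51105646 -0.31220603  0.10342439] [ 1.2886506  -0.40882229  1.73841678] 0.02321301331402263 29.720915257930756 -0.02204426927437765 0.10008077565199758
```

View pics/wrist3.png

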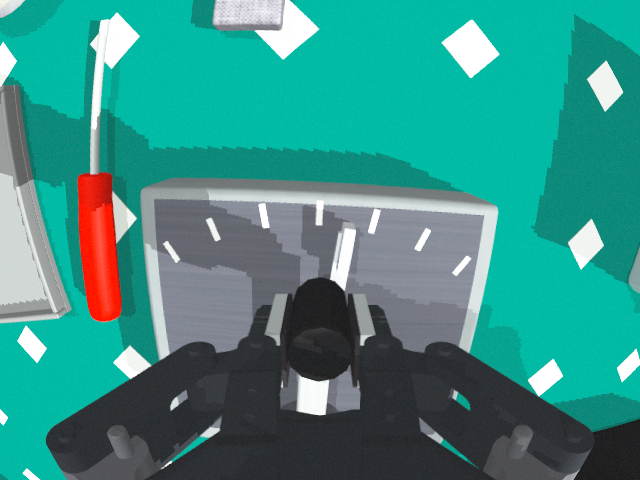

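```bash
python3 - <<'E'
from h import *
W=ld('wrist3');im=W['image'];hx=np.array([.411,-.310])
for roi,z in(((335,222,26,8),.06),((335,230,26,10),.06),((330,252,25,12),.049),((328,264,25,12),.049)):
    p=blobs(im,roi,lambda a:a.min(2)>170);u=p.mean(0);t=wplane(W,u,z);print(len(p),u,p.min(0),p.max(0),t,ang(t-hx),np.hypot(*(t-hx)))
# check: post top face and tick symmetry
t=wplane(W,(320,357),.115);print('post',t, 'tick0',wplane(W,(320,212),.045))
c=np.array([wplane(W,p,.045) for p in[(143,190),(497,208)]]);print('box front corners',c,ang(c[0]-c[1])-np.pi/2)
E
```

```text
20 [348.7 228.6] [344. 228.] [355. 229.] [ 0.5441784  -0.32357183] -0.10155655577094533 0.13386814641188502
156 [347.1154  234.83974] [337. 230.] [355. 239.] [ 0.54123787 -0.3230729 ] -0.1000420249922005 0.1308923356790275
198 [342.66162 257.4899 ] [333. 252.] [352. 263.] [ 0.52671174 -0.32276667] -0.10988725810733686 0.11641389511692843
204 [339.89706 269.5343 ] [331. 264.] [349. 275.] [ 0.52034244 -0.32186167] -0.10805925517800495 0.10998394973659333
post [ 0.51238305 -0.31230916] tick0 [ 0.5479891  -0.31045485]
box front corners [[ 0.55596003 -0.21837049]
 [ 0.55652687 -0.40277831]] 0.0030738443533822046
```

```bash
python3 -m crank '[[15,[-0.002,0.0167,0],0.02],[15,[-0.002,0.0167,0],0.02],[15,[0,0,0],0],[15,[0,0,0],0]]'
python3 -m crank '[[35,[0,0,0],0],[60,[0,0,0],0],[60,[0,0,0],0],[60,[0,0,0],0],[60,[0,0,-0.1],0],[60,[0,0,-0.1],0],[60,[0,0,-0.15],0],[60,[0,0,-0.15],0],[60,[0,0,-0.2],0],[60,[0,0,-0.2],0],[60,[0,0,0],0],[60,[0,0,0],0]]'
python3 - <<'E'
from workcell import state,camera
from h import *
s=state();print(s['eef_pos'])
o=[]
for n in('wrist','top','side'):
    c=camera(n);cv2.imwrite(f'pics/{n}4.png',c['image']);np.savez(n+'4.npz',**c);o.append(c['image'])
f=lambda im,x,y,w,h:cv2.resize(im[y:y+h,x:x+w],(400,300),interpolation=cv2.INTER_CUBIC)
cv2.imwrite('pics/v4.png',np.vstack([np.hstack([f(o[0],220,160,200,150),f(o[0],0,0,640,480)]),np.hstack([f(o[1],410,235,100,75),f(o[2],260,335,140,105)])]))
E
```

```text
time_s: 8.28
eef_pos: [0.5105, -0.3209, 0.1034]
tcp_rot: [1.0, -0.015, 0.001, 0.0]
force: [3.2, 1.9, 3.2]
finger_gap: 0.0233
grasp_force: 29.8
time_s: 9.78
eef_pos: [0.5096, -0.3204, 0.3276]
tcp_rot: [1.0, -0.015, -0.0, -0.0]
force: [-0.7, -0.2, 1.3]
finger_gap: 0.0598
grasp_force: 0.0
[ 0.50957303 -0.32036782  0.3276462 ]
```

View pics/v4.png

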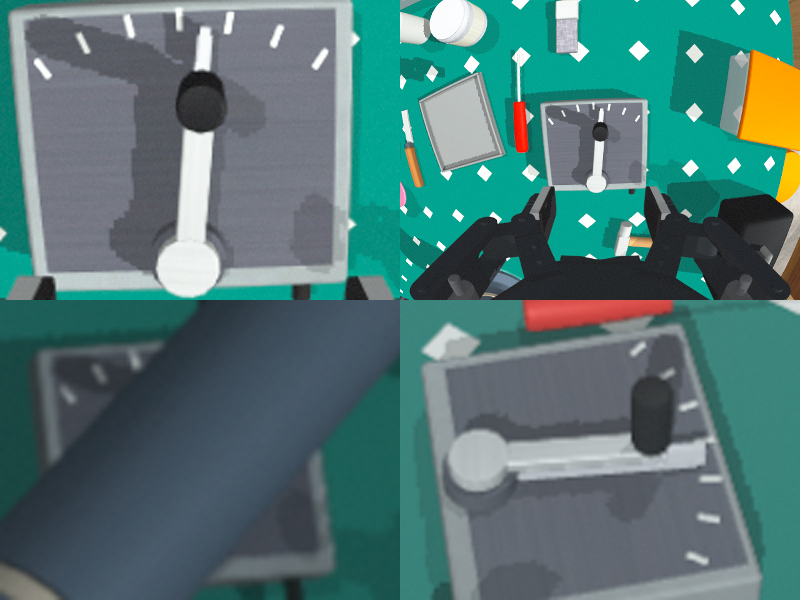

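The lever now covers the pointer, and the fin shows just beyond the post. I'll check the angles numerically.

```bash
python3 - <<'E'
from h import *
W=ld('wrist4');im=W['image'];hx=np.array([.411,-.310])
a=blobs(im,(305,226,30,52),lambda a:a.min(2)>160)
L=[[],[]]
for y in range(229,276,2):
    xs=a[a[:,1]==y][:,0];L[0].append(wplane(W,(xs.min()-.5,y),.068));L[1].append(wplane(W,(xs.max()+.5,y),.068))
M=((np.array(L[0])+L[1])/2);wd=np.linalg.norm(np.array(L[0])-L[1],axis=1);l=cv2.fitLine(M.astype(np.float32),cv2.DIST_HUBER,0,.001,.001).ravel();d=l[:2]*np.sign(l[0]);w=hx-l[2:]
m=M.mean(0);print('arm',ang(d),'off',d[0]*w[1]-d[1]*w[0],'width',wd.round(4).mean(),'mean pt ang',ang(m-hx))
p=blobs(im,(314,172,16,24),lambda a:a.min(2)>165)
for y in range(p[:,1].min(),p[:,1].max()+1,2):
    xs=p[p[:,1]==y][:,0];t=wplane(W,(xs.mean(),y),.060);t2=wplane(W,(xs.mean(),y),.049);print(y,xs.min(),xs.max(),ang(t-hx).round(4),np.hypot(*(t-hx)).round(4),ang(t2-hx).round(4))
c=plane
for u,z in(((321,210.5),.115),):t=wplane(W,u,z);print('post',t,ang(t-hx))
t=wplane(W,(220+188/2,160+264/2),.072);print('cap',t)
E
```

```text
arm -0.09852855 off 0.0009574214792124778 width 0.015766666666666665 mean pt ang -0.11743563953288426Traceback (most recent call last):
  File "<stdin>", line 10, in <module>
TypeError: 'numpy.float32' object cannot be interpreted as an integer
```

```bash
python3 - <<'E'
from h import *
W=ld('wrist4');im=W['image'];hx=np.array([.411,-.310])
p=blobs(im,(314,172,16,24),lambda a:a.min(2)>165)
for y in np.unique(p[:,1])[::2]:
    xs=p[p[:,1]==y][:,0];t=wplane(W,(xs.mean(),y),.060);print(y,xs.min(),xs.max(),t.round(4),ang(t-hx).round(4),np.hypot(*(t-hx)).round(4))
t=wplane(W,(321,210.5),.115);print('post',t,ang(t-hx))
t=wplane(W,(220+188/2,160+264/2),.072);print('cap',t)
E
```

```text
173.0 321.0 323.0 [ 0.5447 -0.3238] -0.1027 0.1344
175.0 320.0 325.0 [ 0.5425 -0.3242] -0.1078 0.1323
177.0 320.0 325.0 [ 0.5404 -0.3242] -0.1091 0.1302
179.0 319.0 325.0 [ 0.5384 -0.3236] -0.1063 0.1281
181.0 318.0 325.0 [ 0.5363 -0.323 ] -0.1035 0.1259
183.0 318.0 325.0 [ 0.5342 -0.323 ] -0.1048 0.1238
185.0 318.0 325.0 [ 0.532  -0.3229] -0.1061 0.1217
187.0 318.0 325.0 [ 0.5299 -0.3228] -0.1074 0.1196
189.0 318.0 325.0 [ 0.5278 -0.3228] -0.1088 0.1175
191.0 318.0 324.0 [ 0.5257 -0.3222] -0.1058 0.1154
193.0 317.0 324.0 [ 0.5236 -0.3216] -0.1026 0.1132
post [ 0.5159692  -0.32172854] -0.11127164157996988
cap [ 0.41669517 -0.31126927]
```

The lever reads about -0.108 from the TCP and the arm line, and the pointer about -0.106 from the fin, so the lever is in line. Next I'll turn and move to the tin.

```bash
python3 -m crank '[[85,[0,0,0],-0.082],[85,[0,0,0],-0.082],[85,[0,0,0],-0.082],[85,[0,0,0],-0.082],[85,[0,0,0],-0.082],[85,[0,0,0],-0.082],[85,[0,0,0],-0.082],[85,[0,0,0],-0.082],[85,[0,0,0],-0.082],[85,[0,0,0],-0.082],[85,[0,0,0],-0.082],[85,[0,0,0],-0.082]]'
python3 -m crank '[[85,[0.178,0.092,-0.031],0],[85,[0.178,0.092,-0.031],0],[85,[0.178,0.092,-0.031],0],[85,[0.178,0.092,-0.031],0],[85,[0.178,0.092,-0.031],0],[85,[0.178,0.092,-0.031],0],[85,[0.178,0.092,-0.031],0],[85,[0.178,0.092,-0.031],0],[85,[0.178,0.092,-0.031],0],[85,[0.178,0.092,-0.031],0],[85,[0.178,0.092,-0.031],0],[85,[0.178,0.092,-0.031],0]]'
python3 -m crank '[[85,[0,0,0],0],[85,[0,0,0],0]]'
python3 - <<'E'
from workcell import state,camera
from h import *
from scipy.spatial.transform import Rotation as R
s=state();print(s['eef_pos'],s['joint_positions'].round(2),R.from_quat(s['tcp_rot']).as_matrix().round(3).tolist())
for n in('wrist','top'):
    c=camera(n);cv2.imwrite(f'pics/{n}5.png',c['image']);np.savez(n+'5.npz',**c)
E
```

```text
time_s: 11.42
eef_pos: [0.5095, -0.3206, 0.3269]
tcp_rot: [0.525, 0.851, -0.0, -0.001]
force: [-0.0, -0.4, -0.6]
finger_gap: 0.0848
grasp_force: 0.0
time_s: 12.92
eef_pos: [0.5198, 0.2816, 0.4202]
tcp_rot: [0.527, 0.85, -0.001, -0.0]
force: [0.2, 0.4, -0.6]
finger_gap: 0.0851
grasp_force: 0.0
time_s: 13.18
eef_pos: [0.5201, 0.2794, 0.42]
tcp_rot: [0.527, 0.85, -0.001, -0.0]
force: [0.2, -0.1, 0.3]
finger_gap: 0.0854
grasp_force: 0.0
[0.52012535 0.27941162 0.42002906] [-0.67  0.23  0.13  1.5  -0.03  1.41 -0.08] [[-0.444, 0.896, -0.002], [0.896, 0.444, -0.002], [-0.001, -0.002, -1.0]]
```

View pics/wrist5.png

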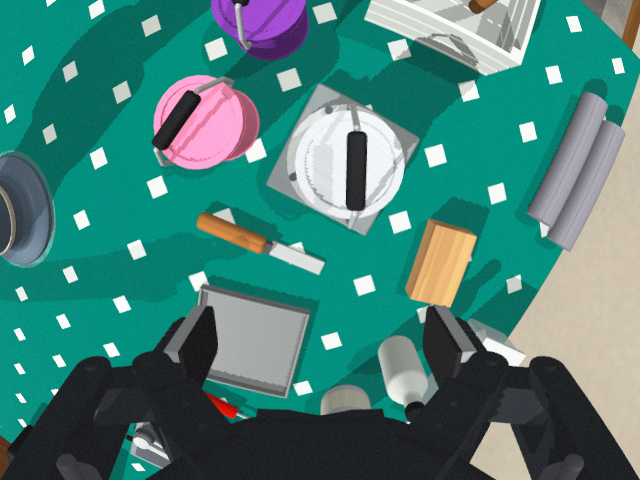

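The wrist view shows the bare-metal tin at (347,165) on the plate, with its black grip bar from (356,132) to (356,209) roughly along tool x. The tray is at (250,340).

```bash
python3 - <<'E'
from h import *
W=ld('wrist5');T=ld('top5');im=W['image']
b=blobs(im,(335,120,45,100),lambda a:a.max(2)<62);print(len(b),b.min(0),b.max(0))
for z in(.230,.239):
  q=np.array([wplane(W,u,z) for u in b]).astype(np.float32);print(z,cv2.minAreaRect(q),q.mean(0))
l=cv2.fitLine(q,2,0,.001,.001).ravel();print('ang',np.arctan2(l[1],l[0]))
for z in(.167,):
  t=np.array([wplane(W,u,z) for u in[(347,102),(347,222),(287,165),(406,165)]]);print('lid',t.round(4).tolist(),t.mean(0))
t=np.array([wplane(W,u,.018) for u in[(203,286),(310,309),(292,397)]]);print('tray',t.tolist(),(t[0]+t[2])/2,np.linalg.norm(t[0]-t[1]),np.linalg.norm(t[2]-t[1]))
# tray from top by contour of grey mask
for n in('top5','top0'):
  im=ld(n)['image'];a=im[220:315,296:396].astype(int);m=((a.max(2)-a.min(2))<22).astype(np.uint8);m=cv2.morphologyEx(m,cv2.MORPH_OPEN,np.ones((7,7)))
  c=max(cv2.findContours(m,0,2)[0],key=cv2.contourArea);r=cv2.minAreaRect(c);bx=cv2.boxPoints(r)+[296,220];p=np.array([plane(ld(n),u,.018)[:2] for u in bx]);print(n,r,p.mean(0),[np.linalg.norm(p[i]-p[i-1]).round(3) for i in range(4)])
E
```

```text
1439 [346. 132.] [366. 209.]
0.23 ((0.5270552635192871, 0.33234885334968567), (0.015836240723729134, 0.06509819626808167), 25.53378677368164) [0.52691025 0.332447  ]
0.239 ((0.5259146690368652, 0.33272331953048706), (0.015373975969851017, 0.06319774687290192), 25.53388786315918) [0.5257735  0.33281872]
ang -1.1210992
lid [[0.4959, 0.3873], [0.551, 0.2788], [0.4707, 0.3044], [0.5776, 0.3587]] [0.52381142 0.33229653]
tray [[0.42163481328737334, 0.061617716399166966], [0.5890831208522607, 0.10347633416058774], [0.6378597591089319, -0.07283101099662675]] [ 0.52974729 -0.00560665] 0.172600925800651 0.18293015168639457
top5 ((49.009437561035156, 49.78302001953125), (69.9165267944336, 68.81763458251953), 74.05460357666016) [ 0.51081487 -0.00681934] [np.float64(0.199), np.float64(0.197), np.float64(0.2), np.float64(0.192)]
top0 ((48.71234893798828, 49.64181137084961), (69.85572814941406, 68.91851043701172), 73.53998565673828) [ 0.51127234 -0.00601462] [np.float64(0.199), np.float64(0.197), np.float64(0.2), np.float64(0.192)]
```

```bash
python3 -m crank '[[85,[0.089,0.057,0],0],[85,[0.089,0.057,0],0],[85,[0,0,0],0],[85,[0,0,0.14],0],[85,[0,0,0.14],0],[85,[0,0,0.14],0],[85,[0,0,0.14],0],[85,[0,0,0.1],0],[85,[0,0,0.08],0],[85,[0,0,0],0],[85,[0,0,0],0]]' 60
python3 -m crank '[[40,[0,0,0],0],[40,[0,0,0],0],[40,[0,0,0],0]]'
python3 - <<'E'
from workcell import state,camera
from h import *
s=state();print(s['eef_pos'])
c=camera('wrist');im=c['image'];cv2.imwrite('pics/wrist6.png',im)
E
```

```text
time_s: 14.65
eef_pos: [0.5265, 0.3327, 0.2374]
tcp_rot: [0.528, 0.85, 0.001, 0.0]
force: [1.1, -0.3, -0.4]
finger_gap: 0.0849
grasp_force: 0.0
time_s: 15.02
eef_pos: [0.5259, 0.3329, 0.2367]
tcp_rot: [0.527, 0.85, 0.0, 0.0]
force: [0.0, -0.5, 0.6]
finger_gap: 0.04
grasp_force: 0.0
[0.52592885 0.3328559  0.23672495]
```

View pics/wrist6.png

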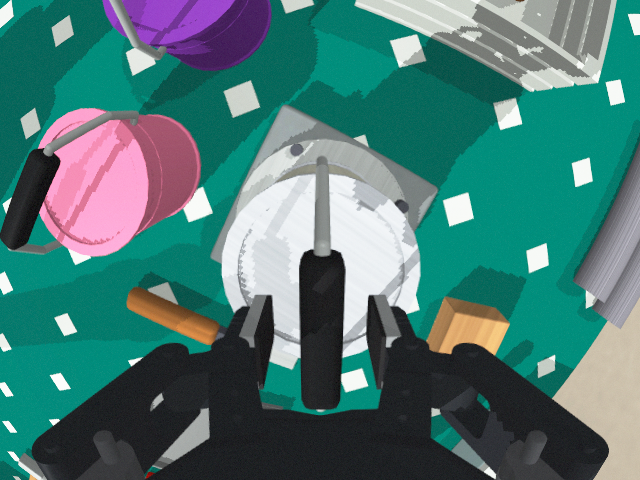

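The bar at (321,330) is centred between the pads. I'll grip and lift.

```bash
python3 -m crank '[[8,[0,0,0],0],[8,[0,0,0],0],[8,[0,0,0],0],[8,[0,0,0],0]]' 70
python3 -m crank '[[8,[0,0,-0.02],0],[8,[0,0,-0.04],0],[8,[0,0,-0.06],0],[8,[0,0,-0.08],0],[8,[0,0,-0.08],0],[8,[0,0,-0.04],0],[8,[0,0,-0.02],0],[8,[0,0,0],0],[8,[0,0,0],0],[8,[0,0,0],0]]'
python3 - <<'E'
from workcell import state,camera
from h import *
W=camera('wrist');im=W['image']
cv2.imwrite('pics/wrist7.png',im);S=camera('side');np.savez('side7.npz',**S);cv2.imwrite('pics/side7.png',S['image'])
print(state()['force'],state()['moment'],state()['eef_pos'])
# tray grey contour in the side view with calibration
T0=ld('side0');a=T0['image'][240:330,260:385].astype(int);m=((a.max(2)-a.min(2))<22).astype(np.uint8);m=cv2.morphologyEx(m,cv2.MORPH_OPEN,np.ones((5,5)))
c=max(cv2.findContours(m,0,2)[0],key=cv2.contourArea);h=cv2.approxPolyDP(cv2.convexHull(c),5,True)[:,0]+[260,240];print(h.tolist())
E
python3 - <<'E'
import cv2
a=cv2.imread('pics/top0.png')[215:315,297:397];b=cv2.imread('pics/side0.png')[235:335,255:388]
import numpy as np
cv2.imwrite('pics/tray.png',np.hstack([cv2.resize(a,(400,400),interpolation=2),cv2.resize(b,(400,300),interpolation=2).__class__(0) if 0 else cv2.copyMakeBorder(cv2.resize(b,(399,300),interpolation=2),0,100,0,1,0)]))
E
```

```text
time_s: 15.58
eef_pos: [0.5261, 0.3331, 0.2365]
tcp_rot: [0.527, 0.85, 0.0, 0.0]
force: [2.1, 1.5, 0.6]
finger_gap: 0.0149
grasp_force: 70.0
time_s: 16.82
eef_pos: [0.5256, 0.3327, 0.3206]
tcp_rot: [0.527, 0.85, -0.001, -0.0]
force: [-0.4, -0.1, -6.5]
finger_gap: 0.0149
grasp_force: 69.1
[-0.41606888 -0.15182538 -6.2273337 ] [-0.0212343   0.00349272 -0.02124272] [0.52571244 0.33269682 0.32084601]
[[384, 289], [384, 298], [296, 326], [260, 271], [341, 248]]
```

View pics/tray.png

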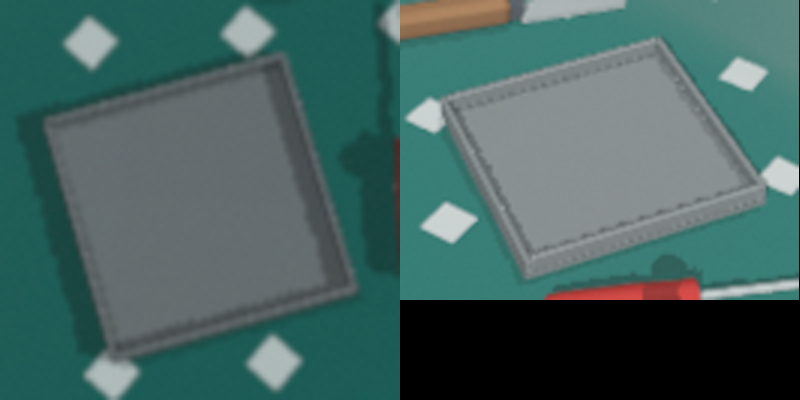

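The tray crop shows the rim corners in the top view at (308,244), (368,229), (386,287) and (325,304), and in the side view at (269,268), (341,248), (377,298) and (298,322).

```bash
python3 - <<'E'
from h import *
from workcell import state
T=ld('top0');S=ld('side0')
a=np.array([plane(T,(297+x/4-.375,215+y/4-.375),.018)[:2] for x,y in[(45,118),(285,55),(356,290),(112,358)]])
b=np.array([plane(S,(255+x/3-.33,235+y/3-.33),.018)[:2] for x,y in[(42,100),(258,40),(365,188),(128,262)]])
for p in(a,b):print(p.round(3).tolist(),p.mean(0),[np.linalg.norm(p[i]-p[i-1]).round(3) for i in range(4)])
c=(a.mean(0)+b.mean(0))/2;print(c)
e=state()['eef_pos'];d=c-e[:2];X=np.array([-.444,.896]);Y=np.array([.896,.444]);print(d,d@X/.25,d@Y/.25)
E
```

```text
[[0.591, 0.093], [0.625, -0.081], [0.453, -0.117], [0.417, 0.057]] [ 0.52124355 -0.01179923] [np.float64(0.178), np.float64(0.177), np.float64(0.176), np.float64(0.177)]
[[0.42, 0.054], [0.591, 0.091], [0.63, -0.082], [0.458, -0.119]] [ 0.5246323  -0.01396558] [np.float64(0.177), np.float64(0.175), np.float64(0.177), np.float64(0.175)]
[ 0.52293792 -0.01288241]
[-0.00277451 -0.34557922] -1.2336283970424697 -0.6236925532974578
```

```bash
python3 -m crank '[[8,[-0.06,-0.031,0],0],[8,[-0.06,-0.031,0],0],[8,[-0.124,-0.063,0],0],[8,[-0.124,-0.063,0],0],[8,[-0.124,-0.063,0],0],[8,[-0.124,-0.063,0],0],[8,[-0.124,-0.063,0],0],[8,[-0.124,-0.063,0],0],[8,[-0.124,-0.063,0],0],[8,[-0.124,-0.063,0],0],[8,[-0.06,-0.031,0],0],[8,[-0.06,-0.031,0],0]]'
python3 -m crank '[[8,[0,0,0],0],[8,[0,0,0],0],[8,[0,0,0],0],[8,[0,0,0.04],0],[8,[0,0,0.08],0],[8,[0,0,0.08],0],[8,[0,0,0.08],0],[8,[0,0,0.08],0],[8,[0,0,0.04],0],[8,[0,0,0.02],0],[8,[0,0,0],0],[8,[0,0,0],0]]'
```

```text
time_s: 18.42
eef_pos: [0.5217, -0.0134, 0.3215]
tcp_rot: [0.527, 0.85, 0.001, -0.0]
force: [0.2, 1.0, -5.8]
finger_gap: 0.0147
grasp_force: 69.1
time_s: 19.92
eef_pos: [0.5225, -0.0129, 0.217]
tcp_rot: [0.527, 0.85, 0.0, 0.001]
force: [0.2, 0.3, -6.0]
finger_gap: 0.0148
grasp_force: 69.0
```

```bash
python3 -m crank '[[8,[0,0,0.03],0],[8,[0,0,0.02],0],[8,[0,0,0.008],0],[8,[0,0,0.006],0],[8,[0,0,0],0],[8,[0,0,0],0]]'
python3 -m crank '[[8,[0,0,0.004],0],[8,[0,0,0.004],0],[8,[0,0,0],0],[8,[0,0,0],0]]'
```

```text
time_s: 20.68
eef_pos: [0.5221, -0.0129, 0.2004]
tcp_rot: [0.527, 0.85, 0.0, 0.0]
force: [-0.2, -0.4, -6.5]
finger_gap: 0.0149
grasp_force: 69.0
time_s: 21.18
eef_pos: [0.5219, -0.0129, 0.1983]
tcp_rot: [0.527, 0.85, 0.0, -0.0]
force: [1.0, 0.2, -6.4]
finger_gap: 0.0151
grasp_force: 69.1
```

```bash
python3 -m crank '[[8,[0,0,0.004],0],[8,[0,0,0],0],[8,[0,0,0],0]]'
python3 -m crank '[[8,[0,0,0.003],0],[8,[0,0,0],0],[8,[0,0,0],0]]'
```

```text
time_s: 21.55
eef_pos: [0.522, -0.0129, 0.1973]
tcp_rot: [0.527, 0.85, 0.0, 0.0]
force: [0.2, 0.3, -6.5]
finger_gap: 0.0146
grasp_force: 69.1
time_s: 21.92
eef_pos: [0.5219, -0.0129, 0.1965]
tcp_rot: [0.527, 0.85, 0.0, -0.0]
force: [-0.6, 0.7, -7.1]
finger_gap: 0.0149
grasp_force: 69.1
```

```bash
python3 -m crank '[[8,[0,0,0.004],0],[8,[0,0,0],0],[8,[0,0,0],0]]'
python3 -m crank '[[8,[0,0,0.004],0],[8,[0,0,0],0],[8,[0,0,0],0]]'
```

```text
time_s: 22.3
eef_pos: [0.5222, -0.0128, 0.1964]
tcp_rot: [0.527, 0.85, 0.0, 0.0]
force: [-4.0, -0.0, 6.5]
finger_gap: 0.0148
grasp_force: 70.8
time_s: 22.68
eef_pos: [0.5224, -0.0129, 0.1964]
tcp_rot: [0.527, 0.85, 0.001, 0.0]
force: [-5.8, 0.7, 12.9]
finger_gap: 0.0145
grasp_force: 71.7
```

The tin is on the tray floor. I'll release it, rise, and check.

```bash
python3 -m crank '[[8,[0,0,-0.004],0],[20,[0,0,0],0],[40,[0,0,0],0],[70,[0,0,0],0],[70,[0,0,0],0],[70,[0,0,-0.04],0],[70,[0,0,-0.08],0],[70,[0,0,-0.14],0],[70,[0,0,-0.14],0],[70,[0,0,-0.14],0],[70,[0,0,-0.1],0],[70,[0,0,0],0]]'
python3 -m crank '[[70,[0.15,0.08,0],0],[70,[0.15,0.08,0],0],[70,[0.15,0.08,0],0],[70,[0.15,0.08,0],0],[70,[0.15,0.08,0],0],[70,[0.15,0.08,0],0],[70,[0,0,0],0],[70,[0,0,0],0]]'
python3 - <<'E'
from workcell import state,camera
from h import *
o=[camera(n) for n in('top','side')];[np.savez(n+'9.npz',**c) for n,c in zip(('top','side'),o)]
a,b=[c['image'] for c in o]
cv2.imwrite('pics/end.png',np.vstack([cv2.resize(b,(800,600))[150:600] , np.hstack([cv2.resize(a[230:310,290:503],(400,150)),cv2.resize(a[100:340,0:640],(400,150))])]))
print(state()['force'],state()['time_s'])
E
```

```text
time_s: 24.18
eef_pos: [0.523, -0.0131, 0.3582]
tcp_rot: [0.527, 0.85, 0.002, 0.002]
force: [-0.1, 0.2, 0.3]
finger_gap: 0.0697
grasp_force: 0.0
time_s: 25.18
eef_pos: [0.5294, 0.241, 0.3546]
tcp_rot: [0.527, 0.85, -0.001, -0.0]
force: [0.3, -1.3, 0.5]
finger_gap: 0.07
grasp_force: 0.0
[-0.60178103 -0.60958511 -0.92531657] 25.275
```

View pics/end.png

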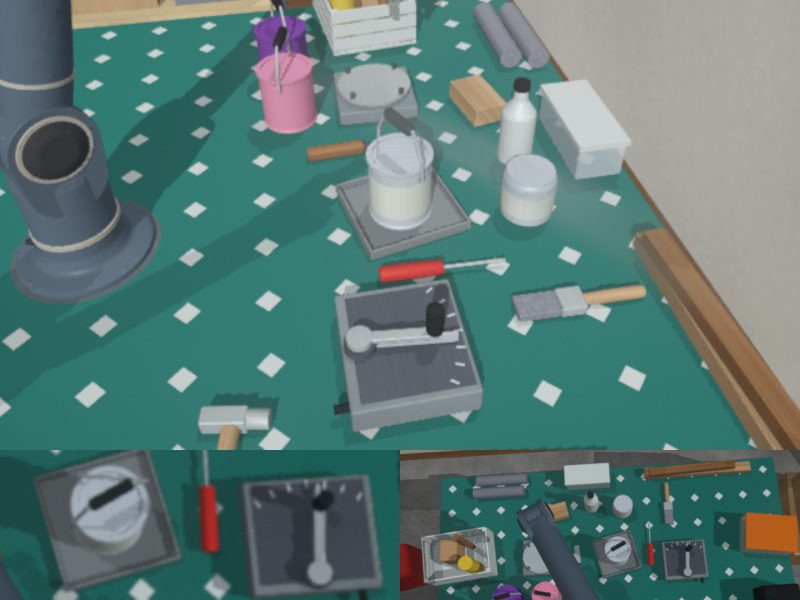

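The tin stands upright and flat in the middle of the tray, at about (400,185) in the side part of the picture. The lever is still over the pointer at (430,335), and nothing else has moved.

```bash
python3 -c "
from workcell import bot
print(bot.job_done())"
```

```text
the job is handed in; nothing more can be done
None
```

The job is handed in: the lever is at idle, within about 0.01 rad of the pointer by my measurements, and the paint tin stands upright and flat in the drip tray, with nothing else on the table seen to have moved, after about 25 s of robot time.

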